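Ease the ratchet shoe stretcher by one notch

ROBOT

A 6-joint arm with a two-finger parallel gripper is mounted at the origin on the work surface. World frame = base frame: x ahead of the robot, y to its left, z up, the work surface at z = 0. Lengths are in m, angles in rad, forces in N, time in s.
With the tool pointing down it reaches from about 0.3 to 0.825 m from the base axis. Payload 5.4 kg.
Tool frame: the origin (TCP) lies between the finger pads; the fingertips stand 19 mm ahead of it and the grasp point (between the pads) is the TCP (env.finger_overhang is the distance from the TCP to the fingertips, in m); z points along the fingers, y is the line along which they close (so a half turn about z gives the same grasp; the last joint's range is limited). The gripper opens to 92 mm and grips with 3 to 60 N. Pads are 20 mm wide; open, the fingers measure 128 mm over their backs; the gripper's body (75 mm by 189 mm) begins 69 mm behind the grasp point.
Start: joints at [-1.352, 0.158, 1.597, -0, 1.386, -0.21], TCP at [0.239, -0.523, 0.234] pointing down, gripper open.
Joint ranges: [-2.91, 2.91], [-0.94, 2.29], [0.18, 2.7], [-1.29, 4.43], [0.17, 2.64], [-3, 3]. Speed limits (rad/s): [2.57, 2.57, 3.14, 3.14, 3.14, 3.14].

INTERFACE

Orientations are given as a rotation vector (axis times angle).
In Python, from station import telemetry, snapshot, camera_params, workorder, env gives the robot as it stands.
- The arm moves only by the tool drive_tool, never from a script. Its argument "targets" is a list that holds one entry, the list of rows, each a list of 7 numbers: the turn, a rotation vector about the tool's x, y, z in degrees, then the shift along the tool's x, y, z in cm, then the opening, from -1 (shut) to 1 (fully open). In form: [[[wx, wy, wz, dx, dy, dz, fingers], ...]]. A call has 1 to 12 rows; each row shifts and turns the commanded pose from where the row before left it, along the tool's axes as they then stand; what a row does not reach is not made up. A row lasts 1/10 s, in which the tool goes at most 50 mm and 8.59 degrees, less where a joint would pass 70% of its speed; a pose out of reach is approached as far as the arm can. A call with a gripper value outside its range is refused whole. The fingers move at their own pace and stop on an object; "newtons" is the grip in N (left out, the last holds). Time passes only in rows, so rows that do not move let the fingers close. It gives the time, the measured TCP pose, the force, the opening and the grip force at its end, in the units of the state.
- telemetry.read_state(): the state, without advancing time (a new reading comes with each control period).
- snapshot(name): name is "scene" or "top" or "wrist"; returns the picture (384x512x3 uint8, red, green, blue); there is no depth.
- camera_params(name): a dict with "fx", "fy", "cx", "cy" (pixels), "T" (4x4, takes a point from camera to world coordinates). Camera axes: x right, y down, z forward; pixel columns grow to the right and rows downward; lengths in m; the calibration is good to about 2 mm. The wrist camera is an equidistant fisheye: a pixel r from the principal point sees the ray r / f radians off the axis. A picture is of the moment at which its call begins: read the wrist's pose just before it. camera_params takes no time and is no camera call; for the wrist camera it gives the pose at the moment of the call.
- workorder.sign_off(): hands the job in; it is judged then, once.
The state is a dict: "time_s": time; "joints": joint angles; "joint_vel": joint speeds; "joint_efforts": joint torques, N m; "eef_pos": TCP position; "tcp_rot": TCP orientation; "ft_force": force on the tool from outside, world axes, zero at the start; "ft_torque": the same for the moment, N m; "opening": finger opening in m; "finger_force": force on a finger pad.
Only numpy, scipy, OpenCV 4.12 (cv2) and the standard library are available. Lean on these libraries where they do the work, as an engineer would, in place of code of your own. Each camera call takes 0.05 s, during which the arm holds its last target. There are 200 camera calls.

TASK

The shoe stretcher on the bench is wound too tight: with the fingertips, tip its pawl up clear of the ratchet teeth (it stays up by itself), push the spoked wheel backward exactly one notch, the way the pawl was blocking, and then tip the pawl down again until it is fully seated in the next tooth gap. Only push, without forcing: nothing is to be gripped or lifted, the wheel must not be let run further back or be wound tighter, and the other things on the bench stay where they are.

Things in the scene. Friction and masses are not known exactly. Their poses are not given: they have to be found in the camera images.
- stretcher: Shoe stretcher bolted down: grey plate 300 x 215 mm, wooden split last (85 mm high) on its +y half. Origin on the bench top; +x from the wheel to the pawl's pivot (away from the robot within 30 degrees), y left, z up; offsets below are in these axes. Axle along y at x = 0, z = 85 mm, with the ratchet wheel (100 mm diameter, 12 wide, 8 teeth) at y = 0 and the hand wheel at y = -68; they turn as one.
- wheel_centre (a point): Centre of the spoked hand wheel (x 0, y -68, z 85 mm from the stretcher's origin; same axes). 8 spokes, 9 mm thick, 45 degrees apart, end in 14 mm black balls centred 72 mm from here. At the start two spokes lean 22.5 degrees from upright, one to -x, one to +x; one notch back brings the first to where the second was. The nearest post is 34 mm off on the +y side, up to z = 105 mm.
- spoke_end (a point): Centre of the ball on the spoke that leans 22.5 degrees to -x (towards the robot) at the start; it turns with the wheel. Pushing this spoke near its end towards +x turns the wheel backward.
- wheel (a joint): Angle of the wheel in rad, near 0 at the start; grows as it turns backward (top moving to +x, towards the pawl's pivot). One notch is 45 degrees = 0.785. Light friction (about 2 N at a spoke's end); it stays where it is left. The seated pawl stops it from turning backward. A pawl pressed home within about 5 degrees of the notch pulls the wheel true.
- pawl_pivot (a point): Hinge pin of the pawl, along y (x 62, y 0, z 137 mm from the stretcher's origin; same axes). A grey post beside it (y = 15 to 25 mm) reaches z = 152 mm. From the pin the pawl's arm, 12 mm wide, runs 61 mm to -x, about level, to a round nose in the teeth (top about 7 mm above the pin at most), and a flat thumb tab stands up at the pin.
- pawl_tab (a point): Middle of the upper edge of the pawl's thumb tab, 55 mm from the pin; the tab is a flat steel plate 24 mm wide (y) and 6 mm thick. With the pawl seated it leans 0.3 rad from upright to -x. Pushing it to +x lifts the pawl's nose; pushing it back to -x lowers the nose.
- pawl (a joint): Angle of the pawl in rad: 0 fully seated in the teeth (stop), growing as the nose is lifted, 0.85 fully up (stop). From 0.2 upward the nose clears all teeth. The pivot is stiff (about 1.5 N at the tab) and the pawl stays where it is left.
- shoe: Finished brown leather shoe, 290 x 84 mm, 100 mm high; a bystander, to be left alone. Origin under its middle.
- nail_bowl: Terracotta bowl of nails, 120 mm across, 55 mm high; a bystander, to be left alone. Origin under its middle.
- glue_jar: White jar with a lid, 72 mm across, 85 mm high; a bystander, to be left alone. Origin under its middle.
- hammer: Hammer lying flat, about 240 mm long; a bystander, to be left alone. Origin under its middle.
- pincers: Steel lasting pincers lying flat, 195 x 75 mm; a bystander, to be left alone. Origin under its middle.
- brush: Wooden shoe brush lying on its bristles, 130 x 40 mm, 40 mm high; a bystander, to be left alone. Origin under its middle.
- polish_tin: Flat round tin, 75 mm across, 24 mm high, standing on the stretcher plate behind the pawl; a bystander, to be left alone. Origin under its middle.
- heel_lifts: Stack of heel pieces, 62 x 58 mm, 21 mm high; a bystander, to be left alone. Origin under its middle.

How it is judged:
On the way, in this order (a step that is already met when the one before it is completed fails the run):
1. the pawl is tipped up clear of the teeth while the wheel is still in its old notch (value of joint pawl above 0.25 rad and value of joint wheel between -0.2 and 0.2 rad), for 0.2 s.
2. the wheel is pushed back about one notch (0.785 rad, give or take 0.2) with the pawl up (value of joint wheel between 0.585 and 0.985 rad and value of joint pawl above 0.15 rad), for 0.2 s.
At the end, for the whole second after the job is handed in: The wheel rests one notch back (0.785 rad, give or take 0.185, play of the seated pawl included) with the pawl seated again (below 0.07 rad), and every bystander is within 30 mm of where it stood (value of joint pawl below 0.07 rad and value of joint wheel between 0.6 and 0.97 rad and velocity of joint wheel between -0.05 and 0.05 rad/s and distance of each of shoe, nail_bowl, glue_jar, hammer, pincers, brush, polish_tin, heel_lifts from where it was at the start of the episode below 0.03 m); the robot touches nothing.
It fails at once if the wheel runs back well past one notch (over 1.15 rad) (value of joint wheel above 1.15 rad).
It fails at once if the wheel is wound tighter (over 0.3 rad forward) (value of joint wheel below -0.3 rad).
It fails at once if the pawl, the wheel or the stretcher is forced or clamped (over 40 N) (contact force between the fingers and stretcher above 40 N).
It fails at once if a bystander is lifted, carried or shoved (over 30 mm) (not (distance of shoe from where it was at the start of the episode below 0.03 m) or not (distance of nail_bowl from where it was at the start of the episode below 0.03 m) or not (distance of glue_jar from where it was at the start of the episode below 0.03 m) or not (distance of hammer from where it was at the start of the episode below 0.03 m) or not (distance of pincers from where it was at the start of the episode below 0.03 m) or not (distance of brush from where it was at the start of the episode below 0.03 m) or not (distance of polish_tin from where it was at the start of the episode below 0.03 m) or not (distance of heel_lifts from where it was at the start of the episode below 0.03 m)).
It also fails if it takes over 59 s, if anything falls off the work surface, if the arm or the gripper's body presses on something with over 40 N, if the wrist force passes 120 N, or if a joint passes its speed limit or range.

## Working session

There is one attempt and no reset: what is moved stays moved. The work goes in short steps, Python scripts to look and compute and a tool call to move; the robot and the scene stay as the last step left them, time stands still between calls to the robot, and variables do not carry over. Pictures are saved under pics/ and viewed, at most 13 in all, crops included, and the job is handed in when it is done.

Besides the shell and the picture viewer there is one more tool, called by a JSON object that holds its "op" and its "data". drive_tool: Moves the arm, as the interface text tells. Its arguments: {"type":"object","properties":{"targets":{"type":"array"},"newtons":{"type":"number"}},"required":["targets"]}

```bash
mkdir -p pics; python3 - <<'E'
from station import *
import cv2,numpy as np
for n in("scene","top"):
    im=snapshot(n);cv2.imwrite(f"pics/{n}0.png",im[:,:,::-1])
    p=camera_params(n);print(n,p["fx"],p["fy"],p["cx"],p["cy"],np.round(p["T"],4).tolist())
    cv2.imwrite(f"pics/{n}0b.png",cv2.resize(im[:,:,::-1],(800,600),interpolation=cv2.INTER_CUBIC))
s=telemetry.read_state();print(s["time_s"],s["tcp_rot"],s["eef_pos"],s["opening"])
E
```

```text
scene 395.2956751060993 395.2956751060993 259.92550991432745 189.21699974152517 [[0.0648, 0.7205, -0.6904, 1.3852], [0.9977, -0.0602, 0.0307, 0.0592], [-0.0194, -0.6908, -0.7228, 0.9762], [0.0, 0.0, 0.0, 1.0]]
top 498.99387046756175 498.99387046756175 251.90144211166444 199.26518381510317 [[0.0165, -0.9939, 0.1087, 0.4103], [-0.9999, -0.0162, 0.0037, 0.0698], [-0.0019, -0.1088, -0.9941, 1.6283], [0.0, 0.0, 0.0, 1.0]]
0.1 [-3.06797028e+00 -6.68069948e-01  2.37991555e-06] [ 0.23894479 -0.52239797  0.23270975] 0.09179458253291745
```

View pics/scene0b.png

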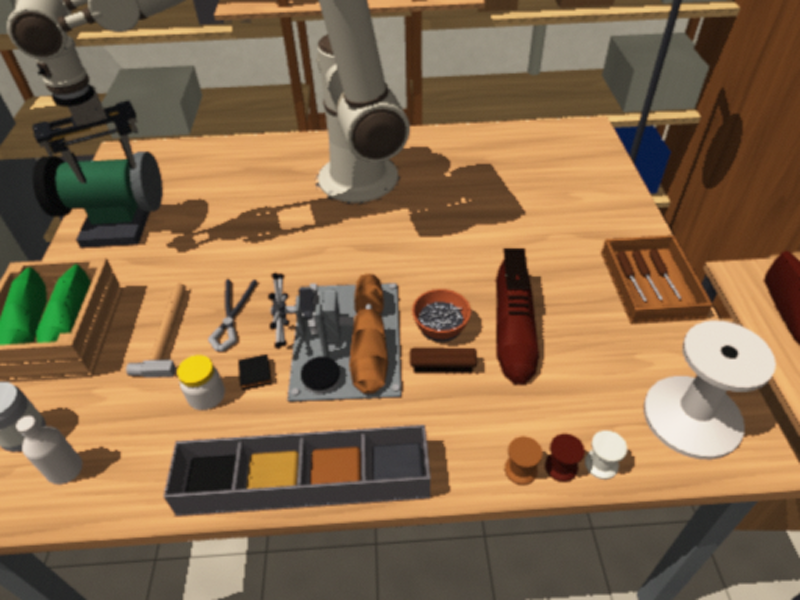

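View pics/top0b.png

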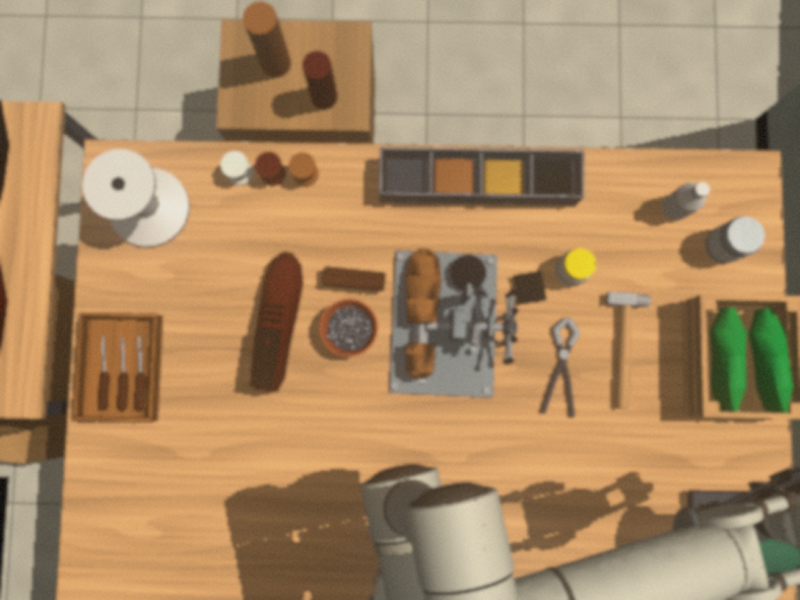

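The scene view shows the stretcher at about (345,340), wheel at (280,310). The top view shows its plate corners near (397,250), (496,256), (494,396) and (391,392), so it is almost aligned with the world axes. I'll zoom in next.

```bash
python3 - <<'E'
import cv2,numpy as np
a=cv2.imread("pics/top0.png")[150:265,240:350];b=cv2.imread("pics/scene0.png")[165:265,165:265]
cv2.imwrite("pics/z.png",np.hstack([cv2.resize(a,None,fx=3.6,fy=5.2*0+3.6,interpolation=cv2.INTER_CUBIC)[:400],cv2.resize(b,None,fx=4,fy=4,interpolation=cv2.INTER_CUBIC)]))
E
```

```text
(no output)
```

View pics/z.png

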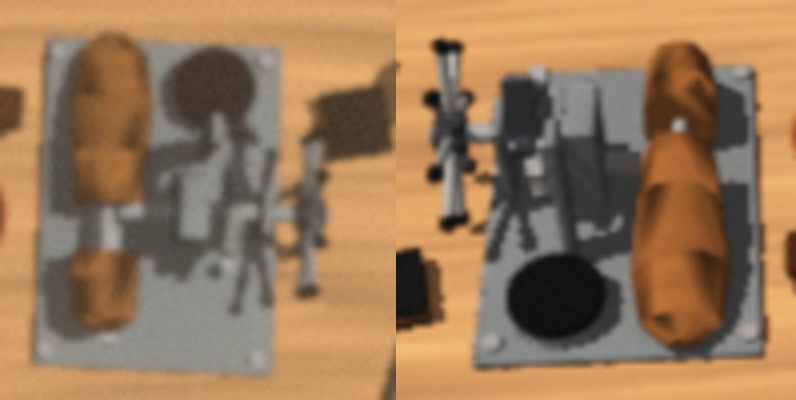

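The left crop is the top view: plate corners at (48,40), (280,45), (270,373) and (36,365), with the hand wheel spanning (316,140) to (306,290). The right crop is the scene view: the two upper wheel balls are at about (440,47) and (455,47), and the lower ball is at (450,222). Next I'll fit the pose.

```bash
cat >h.py <<'E'
import numpy as np
from station import *
def proj(n,P):
    p=camera_params(n);T=np.array(p["T"]);q=(np.atleast_2d(P)-T[:3,3])@T[:3,:3]
    if n=="wrist":
        r=np.hypot(q[:,0],q[:,1])+1e-12;t=np.arctan2(r,q[:,2]);return np.c_[p["cx"]+p["fx"]*t*q[:,0]/r,p["cy"]+p["fy"]*t*q[:,1]/r]
    return np.c_[p["cx"]+p["fx"]*q[:,0]/q[:,2],p["cy"]+p["fy"]*q[:,1]/q[:,2]]
def W(v,P):
    P=np.atleast_2d(P);c,s=np.cos(v[2]),np.sin(v[2])
    return np.c_[v[0]+c*P[:,0]-s*P[:,1],v[1]+s*P[:,0]+c*P[:,1],P[:,2]]
def ball(d): a=np.radians(d);return [.072*np.sin(a),-.068,.085+.072*np.cos(a)]
balls=np.array([ball(d) for d in np.arange(-157.5,180,45)])
KEY=np.array([[0,-.068,.085],[.062,0,.137],[.046,0,.1895]])
E
cat > fit.py <<'E'
from h import *
import cv2
from scipy.optimize import least_squares
c=lambda L:np.array(L,float)
pl=c([(48,40),(280,45),(270,373),(36,365)])/3.6+[240,150]
ext=c([(316,140),(306,290)])/3.6+[240,150]
scp=c([(763,67),(763,357),(478,363)]);scp=(scp-[396,0])/4+165
sb=(c([(440,47),(455,47)])-[396,0])/4+165
def f(v):
    x0,y0=v[3],v[4]
    C=np.array([[x0+.15,y0+.1075],[x0+.15,y0-.1075],[x0-.15,y0-.1075],[x0-.15,y0+.1075]])
    P=W(v,np.c_[C,np.full(4,.01)])
    B=W(v,[ball(67.5),ball(-67.5)])
    U=W(v,[ball(-67.5),ball(67.5)])
    return np.r_[(proj("top",P)-pl).ravel(),(proj("top",B)-ext).ravel()*1.5,(proj("scene",P[[3,0,1]])-scp).ravel()]
r=least_squares(f,[.5,0,0,0.02,.04]);v=r.x;print(v.round(4),np.degrees(v[2]));print(r.fun.round(1))
np.save("v.npy",v)
a=cv2.imread("pics/top0.png");b=cv2.imread("pics/scene0.png")
out=[]
for n,im,(y,x) in(("top",a,(150,240)),("scene",b,(165,165))):
    z=cv2.resize(im[y:y+110,x:x+110],None,fx=3.6,fy=3.6,interpolation=cv2.INTER_CUBIC)
    for P,col in((balls,(0,0,255)),(KEY,(0,255,0))):
        for u in proj(n,W(v,P)): cv2.circle(z,tuple(int(t) for t in np.round((u-[x,y])*3.6+1.8)),4,col,1)
    out.append(z)
cv2.imwrite("pics/ov.png",np.hstack(out))
E
python3 fit.py
```

```text
[ 0.5503 -0.0842 -0.0326  0.014   0.0578] -1.868963087815954
[-0.8 -1.8  0.1 -0.1 -0.3  0.5 -2.  -0.6 -1.  -1.3  1.   1.3 -1.9 -1.1
  0.5 -1.3 -1.7  0. ]
```

View pics/ov.png

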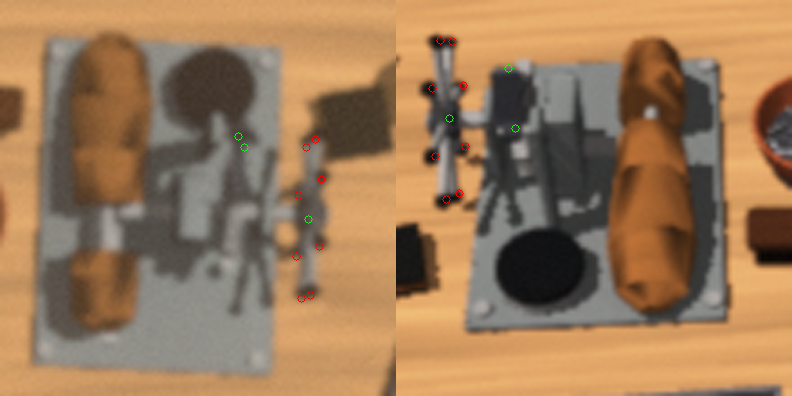

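Overlay fits to about 1 px (roughly 3 mm): wheel centre at (308,219) in the top crop and (449,118) in the scene crop. I'll move above the pawl with the fingers shut, then refine with the wrist camera.

{"op": "drive_tool", "data": {"targets": [[[0,0,6.6,0,0,-1,-1],[0,0,6.6,0,0,-1,-1],[0,0,6.6,0,0,-1,-1],[0,0,6.6,0,0,-0.7,-1],[0,0,0,2.3,-3.2,0,-1],[0,0,0,2.3,-3.2,0,-1],[0,0,0,2.3,-3.2,0,-1],[0,0,0,2.3,-3.2,0,-1],[0,0,0,2.3,-3.2,0,-1],[0,0,0,2.3,-3.2,0,-1],[0,0,0,2.3,-3.2,0,-1],[0,0,0,2.3,-3.2,0,-1]]]}}

```text
time_s: 1.3
eef_pos: [0.4317, -0.2713, 0.2702]
tcp_rot: [-3.141, 0.05, 0.001]
ft_force: [-0.1, 0.6, 0.7]
opening: 0.0001
finger_force: 0.0
```

{"op": "drive_tool", "data": {"targets": [[[0,0,0,2.3,-3.2,0,-1],[0,0,0,2.3,-3.2,0,-1],[0,0,0,2.3,-3.2,0,-1],[0,0,0,2.3,-3.2,0,-1],[0,0,0,2.0,-3.2,0,-1],[0,0,0,0,-3.2,0,-1],[0,0,0,0,0,0,-1]]]}}

```text
time_s: 2.0
eef_pos: [0.5493, -0.0811, 0.2699]
tcp_rot: [-3.14, 0.043, 0.002]
ft_force: [0.4, -0.8, 0.1]
opening: 0.0002
finger_force: 0.0
```

```bash
cat > wv.py <<'E'
from h import *
import cv2,sys
v=np.load("v.npy");s=telemetry.read_state()
def st(): 
    c,k=np.cos(v[2]),np.sin(v[2]);d=np.array(s["eef_pos"])-[v[0],v[1],0];return np.round([1e3*(c*d[0]+k*d[1]),1e3*(-k*d[0]+c*d[1]),1e3*(d[2]-.019)],1)
print("t",s["time_s"],"tip in stretcher mm",st(),"rot",np.round(s["tcp_rot"],3),"F",np.round(s["ft_force"],1),s["opening"])
if len(sys.argv)>1:
    uu=[proj("wrist",W(v,P)) for P in(balls,KEY)];T=camera_params("wrist")
    im=snapshot("wrist")[:,:,::-1];cv2.imwrite(f"pics/{sys.argv[1]}raw.png",im)
    z=cv2.resize(im,(768,576),interpolation=cv2.INTER_CUBIC)
    for U,c in zip(uu,((0,0,255),(0,255,0))):
        for u in U: cv2.circle(z,tuple(int(t) for t in np.clip(u*1.5,-9999,9999)),3,c,1)
    cv2.imwrite(f"pics/{sys.argv[1]}.png",z);print(np.round(np.array(T["T"]),4).tolist(),T["fx"],T["cx"],T["cy"])
E
python3 wv.py w1
```

```text
t 2.0 tip in stretcher mm [ -1.1   3.1 250.9] rot [-3.14e+00  4.30e-02  2.00e-03] F [ 0.4 -0.8  0.1] 0.00021858318446055372
[[-0.0294, -0.9539, -0.2988, 0.6338], [-0.9996, 0.0273, 0.0112, -0.0826], [-0.0025, 0.299, -0.9543, 0.4208], [0.0, 0.0, 0.0, 1.0]] 297.3186396354542 249.44463125330634 189.7627387425602
```

View pics/w1.png

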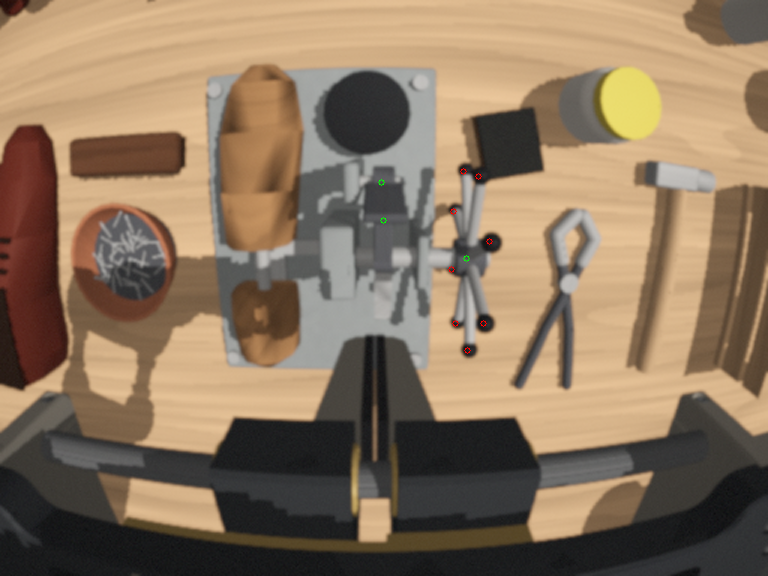

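The wrist overlay lands on the balls and tab to about a pixel; tab edge at (383,220), pin at (381,182), fingertips at (375,340). Pose confirmed, so I'll descend in front of the tab.

{"op": "drive_tool", "data": {"targets": [[[0,0,0,1.0,0.3,1.0,-1],[0,0,0,1.0,0,2.0,-1],[0,0,0,0,0,2.0,-1],[0,0,0,0,0,2.0,-1],[0,0,0,0,0,1.1,-1],[0,0,0,0,0,0,-1]]]}}

```text
time_s: 2.65
eef_pos: [0.5677, -0.0888, 0.1876]
tcp_rot: [-3.14, 0.052, 0.006]
ft_force: [0.5, 0.2, 0.1]
opening: 0.0001
finger_force: 0.0
```

```bash
python3 wv.py
```

```text
t 2.65 tip in stretcher mm [ 17.6  -4.  168.6] rot [-3.14   0.052  0.006] F [0.5 0.2 0.1] 6.682913237221477e-05
```

{"op": "drive_tool", "data": {"targets": [[[0,0,0,0.4,-0.3,0,-1],[0,0,0,0.4,0,0,-1],[0,0,0,0.3,0,0,-1],[0,0,0,0.3,0,0,-1],[0,0,0,0.3,0,0,-1],[0,0,0,0.3,0,0,-1],[0,0,0,0,0,0,-1]]]}}

```text
time_s: 3.35
eef_pos: [0.5895, -0.0859, 0.1897]
tcp_rot: [3.141, -0.05, 0.0]
ft_force: [-0.4, 0.3, 0.7]
opening: 0.0002
finger_force: 0.2
```

{"op": "drive_tool", "data": {"targets": [[[0,0,0,0.3,0,0,-1],[0,0,0,0.3,0,0,-1],[0,0,0,0.3,0,0,-1],[0,0,0,0.3,0,0,-1],[0,0,0,0.3,0,0,-1],[0,0,0,0.2,0,0,-1],[0,0,0,0,0,0,-1]]]}}

```text
time_s: 4.05
eef_pos: [0.6065, -0.0865, 0.1895]
tcp_rot: [-3.141, 0.05, -0.0]
ft_force: [-0.7, -0.3, 1.6]
opening: 0.0004
finger_force: 0.4
```

```bash
python3 wv.py w2
```

```text
t 4.05 tip in stretcher mm [ 56.3  -0.4 170.5] rot [-3.141  0.05  -0.   ] F [-0.7 -0.3  1.6] 0.00042388557653359423
[[-0.0339, -0.9542, -0.2973, 0.6908], [-0.9994, 0.0321, 0.0109, -0.0881], [-0.0009, 0.2975, -0.9547, 0.3405], [0.0, 0.0, 0.0, 1.0]] 297.3186396354542 249.44463125330634 189.7627387425602
```

View pics/w2.png

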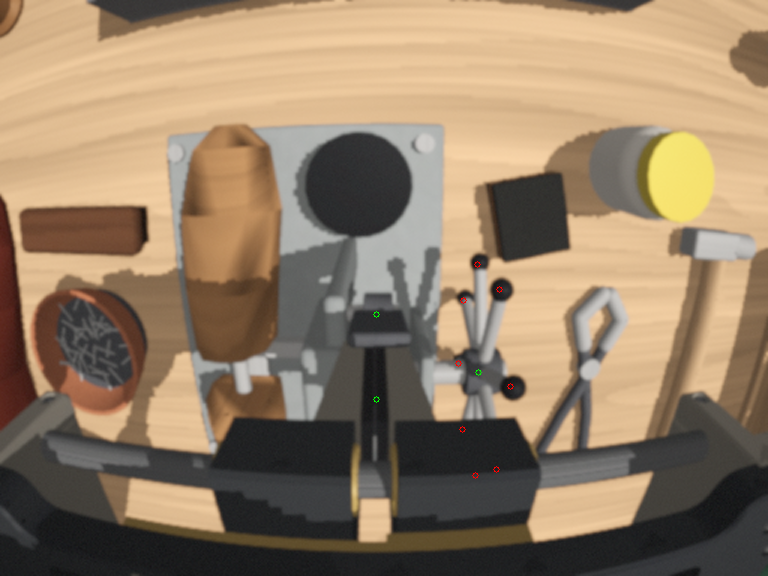

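The tab's upper edge now shows at about (380,340), well back from the seated prediction (376,399), and the wheel balls are unmoved. Checking the angle.

```bash
python3 - <<'E'
from h import *
v=np.load("v.npy")
for t in(.2,.3,.4,.5,.6):
    b=t-.3;print(t,(1.5*proj("wrist",W(v,[[.062+.055*np.sin(b)+.003*k*np.cos(b),0,.137+.055*np.cos(b)-.003*k*np.sin(b)] for k in(-1,1)]))).round(0).tolist())
E
```

```text
0.2 [[377.0, 385.0], [377.0, 373.0]]
0.3 [[377.0, 374.0], [377.0, 360.0]]
0.4 [[377.0, 361.0], [377.0, 346.0]]
0.5 [[377.0, 347.0], [377.0, 331.0]]
0.6 [[377.0, 332.0], [377.0, 316.0]]
```

Pawl is at about 0.5 rad. I'll back off, rise, and go behind the spoke.

{"op": "drive_tool", "data": {"targets": [[[0,0,0,-0.8,0,0,-1],[0,0,0,-0.7,0,0,-1],[0,0,0,0,0,-2,-1],[0,0,0,0,0,-2,-1],[0,0,0,-2.0,1.5,0,-1],[0,0,0,-2.0,1.5,0,-1],[0,0,0,-2.0,1.5,0,-1],[0,0,0,-2.0,1.5,0,-1],[0,0,0,-1.4,0.8,0,-1],[0,0,0,0,0,0,-1]]]}}

```text
time_s: 5.1
eef_pos: [0.4936, -0.1515, 0.2296]
tcp_rot: [3.141, -0.054, -0.0]
ft_force: [0.5, -0.4, -0.5]
opening: 0.0005
finger_force: 0.0
```

```bash
python3 wv.py
```

```text
t 5.1 tip in stretcher mm [-54.5 -69.1 210.6] rot [ 3.141 -0.054 -0.   ] F [ 0.5 -0.4 -0.5] 0.0004766027089249189
```

{"op": "drive_tool", "data": {"targets": [[[0,0,0,0,0,2,-1],[0,0,0,0,0,2,-1],[0,0,0,0,0,2,-1],[0,0,0,0,0,0.8,-1],[0,0,0,0,0,0,-1],[0,0,0,0.5,0,0,-1],[0,0,0,0.3,0,0,-1],[0,0,0,0.3,0,0,-1],[0,0,0,0.3,0,0,-1],[0,0,0,0.3,0,0,-1],[0,0,0,0.3,0,0,-1],[0,0,0,0,0,0,-1]]]}}

```text
time_s: 6.3
eef_pos: [0.5156, -0.1516, 0.1616]
tcp_rot: [3.141, -0.05, 0.001]
ft_force: [-1.3, -1.2, 0.5]
opening: 0.0005
finger_force: 0.4
```

```bash
python3 wv.py
```

```text
t 6.3 tip in stretcher mm [-32.5 -68.5 142.6] rot [ 3.141e+00 -5.000e-02  1.000e-03] F [-1.3 -1.2  0.5] 0.0004896383398474594
```

Contact as expected (about −1.3 N). About 41 mm remains to centre x ≈ +9.

{"op": "drive_tool", "data": {"targets": [[[0,0,0,0.4,0,0,-1],[0,0,0,0.4,0,0,-1],[0,0,0,0.4,0,0,-1],[0,0,0,0.4,0,0,-1],[0,0,0,0.4,0,0,-1],[0,0,0,0.4,0,0,-1],[0,0,0,0.4,0,0,-1],[0,0,0,0.4,0,0,-1],[0,0,0,0.3,0,0,-1],[0,0,0,0.3,0,0,-1],[0,0,0,0,0,0,-1],[0,0,0,0,0,0,-1]]]}}

```text
time_s: 7.5
eef_pos: [0.5531, -0.1527, 0.1615]
tcp_rot: [-3.141, 0.05, -0.0]
ft_force: [-1.4, 0.1, 0.1]
opening: 0.0004
finger_force: 0.6
```

```bash
python3 wv.py w3
```

```text
t 7.5 tip in stretcher mm [  5.1 -68.4 142.5] rot [-3.141  0.05  -0.   ] F [-1.4  0.1  0.1] 0.00037161472207528345
[[-0.034, -0.9542, -0.2974, 0.6374], [-0.9994, 0.0321, 0.0111, -0.1544], [-0.0011, 0.2976, -0.9547, 0.3125], [0.0, 0.0, 0.0, 1.0]] 297.3186396354542 249.44463125330634 189.7627387425602
```

View pics/w3.png

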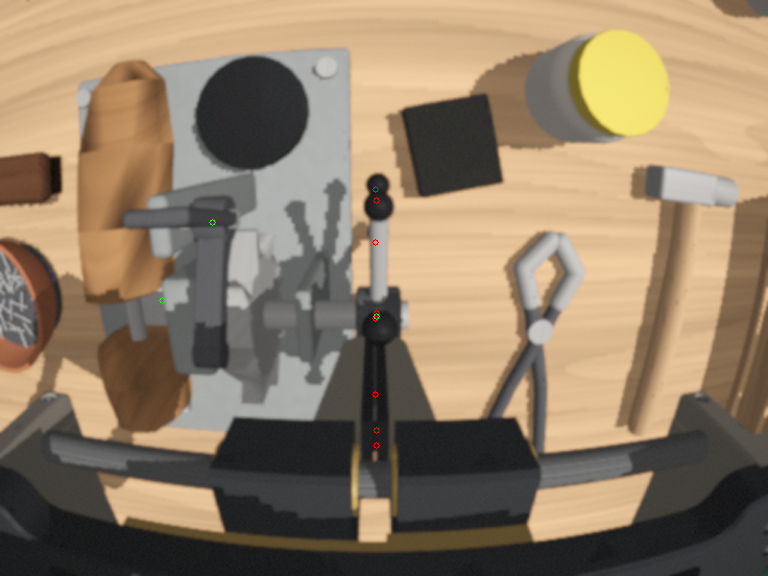

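The pushed ball is at (379,327), the next one at (378,207), and the raised pawl at (210,290). Now solving for the wheel angle.

```bash
python3 - <<'E'
from h import *
v=np.load("v.npy")
for d in(34,37,40,42,45): print(d,(1.5*proj("wrist",W(v,[ball(d-22.5),ball(d+22.5),ball(d+67.5)])))[:,1].round(0))
E
```

```text
34 [349. 219. 185.]
37 [339. 213. 186.]
40 [330. 208. 187.]
42 [323. 205. 188.]
45 [313. 201. 190.]
```

At about 40.7°; another 5 mm needed. Then I'll back off and rise.

{"op": "drive_tool", "data": {"targets": [[[0,0,0,0.25,0,0,-1],[0,0,0,0.25,0,0,-1],[0,0,0,0,0,0,-1],[0,0,0,0,0,0,-1],[0,0,0,-0.5,0,0,-1],[0,0,0,-0.3,0,0,-1],[0,0,0,0,0,-2,-1],[0,0,0,0,0,-2,-1],[0,0,0,0,0,-2,-1],[0,0,0,0,0,-2,-1],[0,0,0,0,0,0,-1]]]}}

```text
time_s: 8.65
eef_pos: [0.5518, -0.1536, 0.2454]
tcp_rot: [3.138, -0.05, 0.011]
ft_force: [-0.1, 0.2, 0.8]
opening: 0.0005
finger_force: 0.0
```

```bash
python3 wv.py w4; python3 - <<'E'
from h import *
v=np.load("v.npy")
for d in(40,42,45,48): print(d,(1.5*proj("wrist",W(v,[ball(d-22.5),ball(d+22.5),ball(d+67.5),ball(d-67.5)])))[:,1].round(0))
E
```

```text
t 8.65 tip in stretcher mm [  3.8 -69.3 226.4] rot [ 3.138 -0.05   0.011] F [-0.1  0.2  0.8] 0.0005207440999183501
[[-0.034, -0.9561, -0.2911, 0.6351], [-0.9994, 0.0332, 0.0077, -0.1548], [0.0023, 0.2912, -0.9567, 0.3969], [0.0, 0.0, 0.0, 1.0]] 297.3186396354542 249.44463125330634 189.7627387425602
40 [269. 188. 176. 354.]
42 [265. 186. 177. 351.]
45 [258. 183. 178. 347.]
48 [251. 181. 180. 343.]
```

View pics/w4.png

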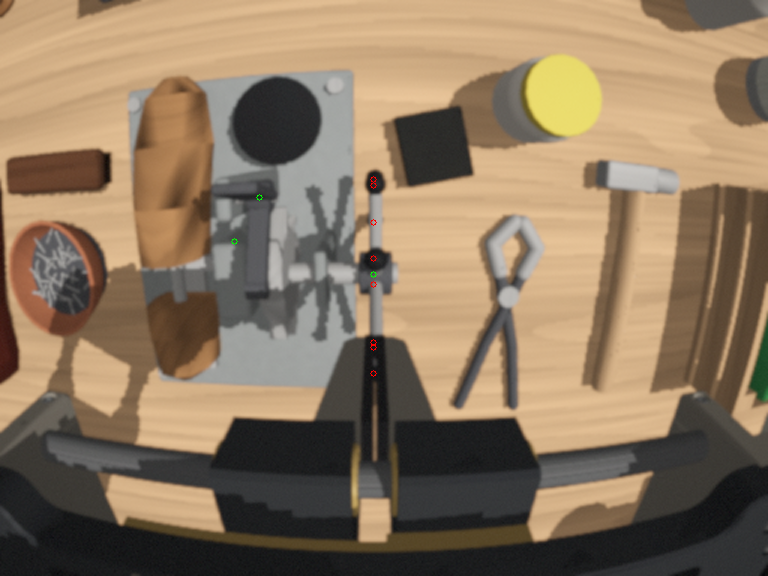

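The ball sits at (374,258), matching 45°. I'll go behind the tab.

{"op": "drive_tool", "data": {"targets": [[[0,0,0,2.4,-1.7,0,-1],[0,0,0,2.4,-1.7,0,-1],[0,0,0,2.4,-1.7,0,-1],[0,0,0,2.4,-1.8,0,-1],[0,0,0,0,0,0,-1],[0,0,0,0,0,2,-1],[0,0,0,0,0,2,-1],[0,0,0,0,0,1.6,-1],[0,0,0,0,0,0,-1]]]}}

```text
time_s: 9.6
eef_pos: [0.6457, -0.0866, 0.1816]
tcp_rot: [-3.139, 0.051, 0.01]
ft_force: [-0.2, -0.2, -0.6]
opening: -0.0
finger_force: 0.0
```

```bash
python3 wv.py
```

```text
t 9.6 tip in stretcher mm [ 95.4   0.7 162.6] rot [-3.139  0.051  0.01 ] F [-0.2 -0.2 -0.6] -3.716420193135549e-05
```

{"op": "drive_tool", "data": {"targets": [[[0,0,0,-0.4,0,-0.5,-1],[0,0,0,-0.4,0,0,-1],[0,0,0,-0.3,0,0,-1],[0,0,0,-0.3,0,0,-1],[0,0,0,-0.3,0,0,-1],[0,0,0,-0.3,0,0,-1],[0,0,0,-0.3,0,0,-1],[0,0,0,0,0,0,-1],[0,0,0,0,0,0,-1]]]}}

```text
time_s: 10.5
eef_pos: [0.6249, -0.086, 0.1904]
tcp_rot: [-3.141, 0.05, 0.001]
ft_force: [-0.3, -0.6, 0.5]
opening: 0.0004
finger_force: 0.1
```

```bash
python3 wv.py
```

```text
t 10.5 tip in stretcher mm [ 74.7   0.7 171.4] rot [-3.141e+00  5.000e-02  1.000e-03] F [-0.3 -0.6  0.5] 0.000409170718760521
```

{"op": "drive_tool", "data": {"targets": [[[0,0,0,-0.2,0,0,-1],[0,0,0,-0.2,0,0,-1],[0,0,0,-0.2,0,0,-1],[0,0,0,-0.1,0,0,-1],[0,0,0,-0.1,0,0,-1],[0,0,0,0,0,0,-1]]]}}

```text
time_s: 11.1
eef_pos: [0.617, -0.0858, 0.1906]
tcp_rot: [-3.141, 0.05, 0.0]
ft_force: [0.1, 0.1, -0.5]
opening: 0.0008
finger_force: 0.2
```

{"op": "drive_tool", "data": {"targets": [[[0,0,0,-0.1,0,0,-1],[0,0,0,-0.1,0,0,-1],[0,0,0,0,0,0,-1]]]}}

```text
time_s: 11.4
eef_pos: [0.6157, -0.0858, 0.1907]
tcp_rot: [3.141, -0.05, 0.002]
ft_force: [3.1, 0.5, -1.8]
opening: 0.0003
finger_force: 1.5
```

```bash
python3 wv.py
```

```text
t 11.4 tip in stretcher mm [ 65.5   0.6 171.7] rot [ 3.141e+00 -5.000e-02  2.000e-03] F [ 3.1  0.5 -1.8] 0.00031699324369791477
```

Force rising near the predicted seat (64.5); I'll press gently further.

{"op": "drive_tool", "data": {"targets": [[[0,0,0,-0.1,0,0,-1],[0,0,0,0,0,0,-1]]]}}

```text
time_s: 11.6
eef_pos: [0.6154, -0.0858, 0.1909]
tcp_rot: [3.141, -0.05, 0.005]
ft_force: [6.6, -0.2, -2.4]
opening: 0.0001
finger_force: 2.7
```

{"op": "drive_tool", "data": {"targets": [[[0,0,0,-0.1,0,0,-1],[0,0,0,0,0,0,-1]]]}}

```text
time_s: 11.8
eef_pos: [0.6152, -0.0858, 0.1911]
tcp_rot: [3.141, -0.05, 0.009]
ft_force: [9.4, 0.1, -4.8]
opening: 0.0003
finger_force: 3.7
```

```bash
python3 wv.py
```

```text
t 11.8 tip in stretcher mm [ 64.9   0.5 172.1] rot [ 3.141 -0.05   0.009] F [ 9.4  0.1 -4.8] 0.00034413249657795023
```

{"op": "drive_tool", "data": {"targets": [[[0,0,0,-0.15,0,0,-1],[0,0,0,0,0,0,-1]]]}}

```text
time_s: 12.0
eef_pos: [0.6148, -0.0858, 0.1913]
tcp_rot: [3.141, -0.051, 0.014]
ft_force: [12.8, 0.5, -5.3]
opening: 0.0007
finger_force: 5.3
```

{"op": "drive_tool", "data": {"targets": [[[0,0,0,1.0,0,0,-1],[0,0,0,1.5,0,0,-1],[0,0,0,0,0,-2,-1],[0,0,0,0,0,-3,-1],[0,0,0,-3,0,-3,-1],[0,0,0,-4,0,0,-1],[0,0,0,-4,0,0,-1],[0,0,0,0,0,0,-1],[0,0,0,0,0,0,-1]]]}}

```text
time_s: 12.9
eef_pos: [0.526, -0.0828, 0.2707]
tcp_rot: [3.141, -0.051, -0.001]
ft_force: [0.3, -0.1, 0.6]
opening: 0.0001
finger_force: 0.0
```

```bash
python3 wv.py w5; python3 - <<'E'
from h import *
v=np.load("v.npy")
for t in(0,.07,.15,.25):
    b=t-.3;print(t,(1.5*proj("wrist",W(v,[[.062+.055*np.sin(b)+.003*k*np.cos(b),0,.137+.055*np.cos(b)-.003*k*np.sin(b)] for k in(-1,1)]))).round(0).tolist())
E
python3 -c "
import cv2;a=cv2.imread('pics/w5raw.png')[60:290,120:400];cv2.imwrite('pics/w5z.png',cv2.resize(a,None,fx=2.5,fy=2.5,interpolation=cv2.INTER_CUBIC))"
```

```text
t 12.9 tip in stretcher mm [-24.3   0.6 251.7] rot [ 3.141e+00 -5.100e-02 -1.000e-03] F [ 0.3 -0.1  0.6] 0.00012948200924442504
[[-0.0344, -0.954, -0.2979, 0.6104], [-0.9994, 0.0326, 0.011, -0.0846], [-0.0007, 0.2981, -0.9545, 0.4217], [0.0, 0.0, 0.0, 1.0]] 297.3186396354542 249.44463125330634 189.7627387425602
0 [[377.0, 184.0], [377.0, 174.0]]
0.07 [[377.0, 178.0], [377.0, 167.0]]
0.15 [[377.0, 170.0], [377.0, 158.0]]
0.25 [[377.0, 159.0], [377.0, 147.0]]
```

View pics/w5.png

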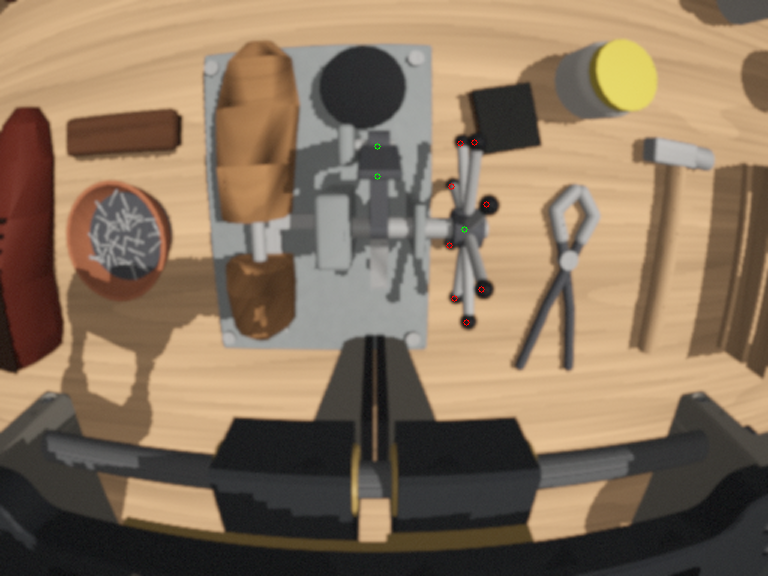

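Balls coincide with the one-notch positions. The tab edge is near (377,180), so I'll zoom in on it.

```bash
python3 -c "
import cv2,numpy as np
b=cv2.imread('pics/w1raw.png');a=cv2.imread('pics/w5raw.png')
r=lambda m,y:cv2.resize(m[y:y+80,215:290],None,fx=5,fy=5,interpolation=cv2.INTER_CUBIC)
cv2.imwrite('pics/cmp.png',np.hstack([r(b,105),r(a,80)]))"
```

```text
(no output)
```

View pics/cmp.png

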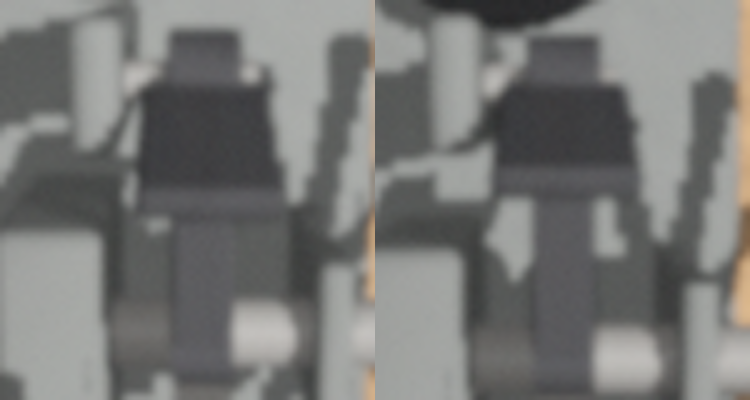

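The tab edge is 1–2 px short of the seated prediction, about 0.03 rad and too close to the limit. I'll press again, higher on the tab and a little more firmly.

{"op": "drive_tool", "data": {"targets": [[[0,0,0,3,0,0,-1],[0,0,0,4,0,0,-1],[0,0,0,4,0,0,-1],[0,0,0,0,0,0,-1],[0,0,0,0,0,2.4,-1],[0,0,0,0,0,2.4,-1],[0,0,0,0,0,2.4,-1],[0,0,0,0,0,0,-1],[0,0,0,0,0,0,-1]]]}}

```text
time_s: 13.85
eef_pos: [0.637, -0.0865, 0.199]
tcp_rot: [3.141, -0.05, -0.0]
ft_force: [0.5, -0.2, 0.9]
opening: 0.0007
finger_force: 0.0
```

```bash
python3 wv.py
```

```text
t 13.85 tip in stretcher mm [ 86.8   0.5 180. ] rot [ 3.141 -0.05  -0.   ] F [ 0.5 -0.2  0.9] 0.0006584480810219001
```

{"op": "drive_tool", "data": {"targets": [[[0,0,0,-0.5,0,0,-1],[0,0,0,-0.5,0,0,-1],[0,0,0,-0.5,0,0,-1],[0,0,0,-0.4,0,0,-1],[0,0,0,-0.2,0,0,-1],[0,0,0,-0.2,0,0,-1],[0,0,0,-0.2,0,0,-1],[0,0,0,0,0,0,-1]]]}}

```text
time_s: 14.65
eef_pos: [0.613, -0.0857, 0.199]
tcp_rot: [3.141, -0.05, 0.006]
ft_force: [5.8, -0.3, -2.7]
opening: 0.0002
finger_force: 2.1
```

{"op": "drive_tool", "data": {"targets": [[[0,0,0,-0.2,0,0,-1],[0,0,0,-0.1,0,0,-1],[0,0,0,0,0,0,-1]]]}}

```text
time_s: 14.95
eef_pos: [0.6122, -0.0857, 0.1994]
tcp_rot: [3.141, -0.051, 0.016]
ft_force: [13.0, 0.2, -5.9]
opening: 0.0003
finger_force: 5.2
```

{"op": "drive_tool", "data": {"targets": [[[0,0,0,-0.2,0,0,-1],[0,0,0,0,0,0,-1],[0,0,0,0,0,0,-1]]]}}

```text
time_s: 15.25
eef_pos: [0.6117, -0.0857, 0.1997]
tcp_rot: [3.14, -0.051, 0.022]
ft_force: [17.7, -0.2, -7.3]
opening: 0.0004
finger_force: 7.3
```

```bash
python3 wv.py
```

```text
t 15.25 tip in stretcher mm [ 61.4   0.5 180.7] rot [ 3.14  -0.051  0.022] F [17.7 -0.2 -7.3] 0.00044107238836457404
```

{"op": "drive_tool", "data": {"targets": [[[0,0,0,1.0,0,0,-1],[0,0,0,1.5,0,0,-1],[0,0,0,0,0,-3,-1],[0,0,0,0,0,-4,-1],[0,0,0,-3,-0.2,0,-1],[0,0,0,-3,0,0,-1],[0,0,0,-2.4,0,0,-1],[0,0,0,0,0,0,-1],[0,0,0,0,0,0,-1]]]}}

```text
time_s: 16.15
eef_pos: [0.5481, -0.0817, 0.2689]
tcp_rot: [3.141, -0.051, 0.001]
ft_force: [-1.0, -0.7, -0.3]
opening: 0.0006
finger_force: 0.0
```

```bash
python3 wv.py w6; python3 - <<'E'
from h import *
import cv2
v=np.load("v.npy")
for t in(0,.035,.07,.1):
    b=t-.3;print(t,proj("wrist",W(v,[[.062+.055*np.sin(b)+.003*k*np.cos(b),0,.137+.055*np.cos(b)-.003*k*np.sin(b)] for k in(-1,1)])).round(1)[:,1])
print("w6 balls",proj("wrist",W(v,balls)).round(1).tolist(),"pin",proj("wrist",W(v,KEY))[1:].round(1))
a=cv2.imread('pics/w1raw.png');b=cv2.imread('pics/w6raw.png')
for m in(a,b): print(m[130:160,240:247].mean((1,2)).round().astype(int), m[130:160,252:266].mean((1,2)).round().astype(int))
r=lambda m,y:cv2.resize(m[y:y+80,215:290],None,fx=5,fy=5,interpolation=cv2.INTER_CUBIC)
cv2.imwrite('pics/cmp2.png',np.hstack([r(a,105),r(b,105)]))
T1=np.array([[-0.0294,-0.9539,-0.2988,0.6338],[-0.9996,0.0273,0.0112,-0.0826],[-0.0025,0.299,-0.9543,0.4208],[0,0,0,1]])
p=camera_params("wrist")
import h;h.camera_params=lambda n:dict(p,T=T1)
print("w1 theta0",proj("wrist",W(v,[[.062+.055*np.sin(-.3)+.003*k*np.cos(.3),0,.137+.055*np.cos(.3)+.003*k*np.sin(.3)] for k in(-1,1)])).round(1)[:,1],proj("wrist",W(v,KEY))[1:].round(1))
E
```

```text
t 16.15 tip in stretcher mm [ -2.3   2.5 249.9] rot [ 3.141e+00 -5.100e-02  1.000e-03] F [-1.  -0.7 -0.3] 0.0006044897961000249
[[-0.0343, -0.9543, -0.2968, 0.6322], [-0.9994, 0.0325, 0.0108, -0.0833], [-0.0007, 0.297, -0.9549, 0.4199], [0.0, 0.0, 0.0, 1.0]] 297.3186396354542 249.44463125330634 189.7627387425602
0 [150.3 143.4]
0.035 [148.2 141.1]
0.07 [146.  138.8]
0.1 [144.  136.7]
w6 balls [[300.4, 179.6], [303.5, 215.6], [311.4, 233.5], [321.8, 215.0], [325.8, 160.5], [318.3, 116.6], [308.2, 113.9], [301.9, 140.8]] pin [[253.4 121.4]
 [254.2 146.6]]
[ 98  99 100  99  97  93  82  73  72  77  84  89  94 100 102  99  92  89
  98 108 108 101  93  90  89  90  90  91  91  91] [65 65 65 65 65 65 65 65 65 65 65 68 76 87 92 93 90 86 82 85 90 92 93 93
 94 93 94 93 93 93]
[ 84  85  84  83  80  71  65  64  65  69  73  79  88  93  92  88  89 101
 114 118 112 102  93  91  90  90  91  91  91  91] [65 65 65 65 65 65 65 65 65 65 69 78 89 93 93 89 85 83 86 90 93 93 93 94
 93 93 93 93 93 93]
w1 theta0 [150.9 144.1] [[254.7 121.9]
 [255.5 147.2]]
```

View pics/cmp2.png

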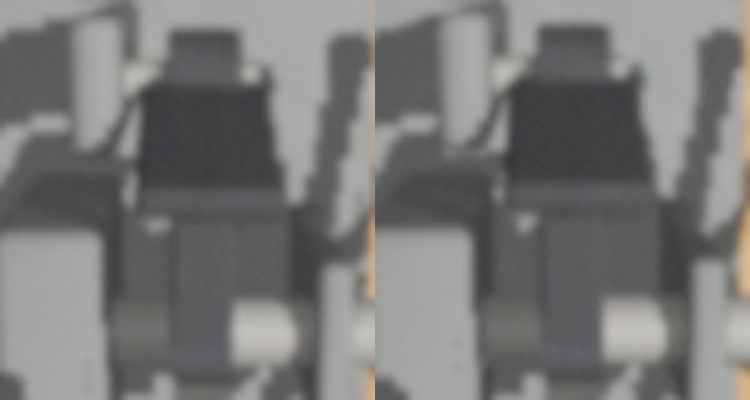

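Against the initial seated view, the tab edge moved about 1.0 px, of which the camera pose explains 0.65. The pawl is therefore within about 0.01 rad of its start, seated. Handing in.

```bash
python3 -c "
from station import *
print(workorder.sign_off())"
```

```text
the job is handed in; nothing more can be done
None
```

I handed the job in with the wheel one notch back (about 45°) and the pawl seated again within about 0.01 rad, both measured from wrist-camera images; the measured wrist force peaked near 20 N, no bystander was touched, and sign-off returned no verdict.

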